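# Load the handle polisher and latch its guard

### The arm

A 6-joint arm with a two-finger parallel gripper is mounted at the origin on the work surface. World frame = base frame: x ahead of the robot, y to its left, z up, the work surface at z = 0. Lengths are in m, angles in degrees, forces in N, time in s.
With the tool pointing down it reaches from about 0.375 to 0.9 m from the base axis. Payload 3.1 kg.
Tool frame: the origin (TCP) lies at the very end of the fingers, on their centre line; the grasp point (between the pads) lies 19 mm behind it; z points along the fingers, y is the line along which they close (so a half turn about z gives the same grasp; the last joint's range is limited). The gripper opens to 87 mm and grips with 3 to 60 N. Pads are 19 mm wide; open, the fingers measure 117 mm over their backs; the gripper's body (75 mm by 190 mm) begins 51 mm behind the grasp point.
Start: joints at [-82.019, 30.224, 82.088, -0, 67.689, -10.227], TCP at [0.195, -0.594, 0.223] pointing down, gripper open.
Joint ranges: [-176.69, 176.69], [-43.24, 126.21], [12.49, 139.97], [-82, 262], [0, 151.66], [-163.58, 163.58]. Speed limits (degrees/s): [159.86, 159.86, 180, 180, 180, 180].

### API

Orientations are given as a 3x3 rotation matrix whose columns are the frame's x, y, z axes.
In Python, from rig import * gives the robot as it stands.
- The arm moves only by the tool jog_arm, never from a script. Its arguments are lists of equal length, an entry for each row: "delta_pos": the shift along the world's x, y, z in cm, a list of three; "turn": the turn about the world's z in degrees; "grip": the closure, from 0 (fully open) to 1 (shut). In form: {"delta_pos": [[x, y, z], ...], "turn": [turn, ...], "grip": [grip, ...]}. A call has 1 to 12 rows; each row is the pose to reach, as a shift and turn from the pose commanded when the call began; what a row does not reach only later rows make up. A row lasts 1/8 s, in which the tool goes at most 62.5 mm and 10.7 degrees, less where a joint would pass 70% of its speed; a pose out of reach is approached as far as the arm can. A call with a gripper value outside its range is refused whole. The fingers move at their own pace and stop on an object; the grip force is fixed at half the most. Time passes only in rows, so rows that repeat a pose let the fingers close. It gives the time, the measured TCP pose, the force, the opening and the grip force at its end, in the units of the state.
- read_state(): the state, without advancing time (a new reading comes with each control period).
- capture(name): name is "scene" or "top" or "wrist"; returns a dict with "color" (400x640x3 uint8, blue, green, red), "fovy" (degrees; the focal length in pixels is half the picture's height over the tangent of half this angle, whatever the lens; pixels are square), "cx", "cy" (the principal point, pixels), "camera_from_world" (4x4, takes a point from world to camera coordinates). Camera axes: x right, y up, looking along -z (the intrinsics and any distortion apply to the point x, -y, -z); pixel columns grow to the right and rows downward; lengths in m; the calibration is good to about 2 mm. A picture is of the moment at which its call begins. There is no depth.
- hand_in(): hands the job in; it is judged then, once.
The state is a dict: "time_s": time; "joint_positions": joint angles; "qvel": joint speeds; "tau": joint torques, N m; "position": TCP position; "tcp_rot": TCP orientation; "force": force on the tool from outside, world axes, zero at the start; "moment": the same for the moment, N m; "opening": opening from 0.0 (shut) to 1.0 (fully open); "grasp_force": force on a finger pad.
Only numpy, scipy, OpenCV 4.12 (cv2) and the standard library are available. Lean on these libraries where they do the work, as an engineer would, in place of code of your own. Each camera call takes 0.05 s, during which the arm holds its last target. There are 200 camera calls.

### The job

Lift the turned wooden handle off its wooden rest and lay it on the polishing machine, lying along and centred on its two pairs of rubber rollers. Then push the sliding clear guard shut over it by its upright tab, steadily and without slamming, until the latch at the end clicks and holds it; do not force the guard hard against its stop, let go of it, and leave the jar, the screwdriver and the wax block where they are.

Things in the scene. Friction and masses are not known exactly. Their poses are not given: they have to be found in the camera images.
- handle: the loose turned wooden handle, 70 g: a pale barrel 30 mm in diameter and 100 mm long with a brass ferrule 20 mm in diameter and 14 mm long at its +y end. Origin at the middle of the barrel on its axis; its y axis runs along its length. Which end points where does not matter
- rest: fixed wooden rest on which the handle lies at the start, along the rest's y, axis 90 mm above the bench: base 90 x 120 mm, two V-notched uprights 12 mm thick, 40 mm either side of the middle along y, tops 90 mm high; between them fingers have room down to 12 mm above the bench. Origin at the middle of its underside
- machine: the polishing machine, bolted down: a painted bed 170 mm wide (x) and 440 mm long (y), its top 50 mm above the bench, with a low grey motor on its +x side. Origin on the bench under the guard's track; its y axis runs along the track. The guard is open at the +y end and is pushed towards the machine's -y to close
- rollers (a point): where the middle of the handle's barrel must come to lie when it rests in the valley of the rollers: midway between the two pairs, 93 mm above the bench, 43 mm above the bed. The handle must lie along this frame's y (the machine's y). The pairs (24 mm diameter, 14 mm wide) stand 40 mm either side, tops 9 mm below this point; between them fingers have room down to the bed
- guard (a joint): travel of the sliding guard in m: 0 fully open (starts at 0 to 0.02), grows as it is pushed to the machine's -y, latches somewhere between 0.181 and 0.223. A channel with clear walls and top in a grey frame, 140 mm long, 116 mm wide, top 129 mm above the bench. Sliding it takes about 2 to 5 N. A steel tongue, 16 mm wide, juts 31 mm ahead of its front at x = 0, 114 to 131 mm above the bench
- tab_mid (a point): middle of the guard's upright steel push tab, 50 mm wide (x), 12 mm thick (y, along the track), 40 mm high, on the trailing part of the guard's top, from 128 to 168 mm above the bench; this point is 148 mm above the bench. It moves with the guard; its axes are the machine's. The tab is 20 mm from the guard's trailing end
- pawl (a joint): lift in m of the latch's sprung pawl, a pin with a black button in an aluminium bridge at the bed's -y end; 0 when down. Its block is bolted on anywhere within 20 mm either way along the track, unmeasured. From 20 mm before the latch point the guard's tongue lifts it by 8.5 mm, the push rising to 8 to 15 N; it falls as the tooth's crest passes, and 5 mm on the pawl snaps down behind it (the click)
- plunger (a joint): travel in m of the black sensing plunger beside the pawl: 0 when out, about 0.006 when latched. The guard's front meets it 6 mm before the latch point; its spring pushes back with about 1 N there and 4.5 N when latched. About 1.5 mm past the latch point it reaches a rigid stop: pushing the guard with more than 25 N strains it and counts as forcing
- jar: bystander: glass jar with steel lid, 68 mm diameter, 110 mm high. Origin at the centre of its underside
- driver: bystander: screwdriver with a wooden handle, 190 mm long, lying on the bench. Origin under its middle
- wax: bystander: brown block of polishing wax 75 x 40 x 30 mm. Origin at the centre of its underside
Mind the look-alikes: they are no part of the job. What is shaped like the handle but purple is not meant.

How it is judged:
By the outcome, as a careful person would: the job done as asked, in the order asked, and still so for the second after the job is handed in, with the robot touching nothing.
It also fails if it takes over 69 s, if anything falls off the work surface, if the arm or the gripper's body presses on something with over 40 N, if the wrist force passes 120 N, or if a joint passes its speed limit or range.

## Working session

There is one attempt and no reset: what is moved stays moved. The work goes in short steps, Python scripts to look and compute and a tool call to move; the robot and the scene stay as the last step left them, time stands still between calls to the robot, and variables do not carry over. Pictures are saved under pics/ and viewed, at most 10 in all, crops included, and the job is handed in when it is done.

Besides the shell and the picture viewer there is one more tool, called after "Request:" by a JSON object that holds its "api" and its "payload", one argument or row to a line. jog_arm: Moves the arm, as the interface text tells. Its arguments: {"type":"object","properties":{"delta_pos":{"type":"array"},"turn":{"type":"array"},"grip":{"type":"array"}},"required":["delta_pos","turn","grip"]}

```bash
mkdir -p pics; cat > h.py <<'E'
from rig import *
import numpy as np, cv2
def K(c):
    h,w=c["color"].shape[:2]; f=h/2/np.tan(np.radians(c["fovy"])/2); return f,c["cx"],c["cy"]
def ray(c,u,v):
    f,cx,cy=K(c); T=np.array(c["camera_from_world"]); d=np.array([(u-cx)/f,-(v-cy)/f,-1.]); R=T[:3,:3]
    return -R.T@T[:3,3], R.T@d
def onz(c,u,v,z):
    o,d=ray(c,u,v); return o+d*(z-o[2])/d[2]
def proj(c,p):
    f,cx,cy=K(c); T=np.array(c["camera_from_world"]); q=T[:3,:3]@np.array(p)+T[:3,3]; return cx+f*q[0]/-q[2], cy-f*q[1]/-q[2]
E
python3 - <<'E'
from h import *
for n in ("scene","top","wrist"):
    c=capture(n); print(n,{k:(v if k!='camera_from_world' else np.round(v,3).tolist()) for k,v in c.items() if k!='color'})
    cv2.imwrite(f"pics/{n}0.png",c["color"])
s=read_state();print(s["force"],s["tcp_rot"],s["opening"])
E
```

```text
scene {'fovy': 51.56768120486063, 'cx': 314.4331627194728, 'cy': 197.34516163753563, 'camera_from_world': [[-0.606, 0.795, 0.012, 0.368], [-0.383, -0.306, 0.871, 0.047], [0.697, 0.523, 0.49, -1.459], [0.0, 0.0, 0.0, 1.0]]}
top {'fovy': 47.18978223224708, 'cx': 323.54372579365327, 'cy': 204.15809036424284, 'camera_from_world': [[0.113, -0.994, 0.005, -0.118], [0.97, 0.111, 0.218, -0.537], [-0.217, -0.02, 0.976, -1.414], [0.0, 0.0, 0.0, 1.0]]}
wrist {'fovy': 70.72210916685864, 'cx': 324.6078217752425, 'cy': 197.2221486007173, 'camera_from_world': [[0.312, -0.95, -0.001, -0.624], [0.907, 0.299, -0.297, 0.036], [0.283, 0.092, 0.955, -0.392], [0.0, 0.0, 0.0, 1.0]]}
[0.09316613 0.12994949 0.45964787] [[ 9.49912140e-01  3.12516987e-01 -2.44193987e-04]
 [ 3.12516967e-01 -9.49910830e-01  1.60013899e-03]
 [ 2.68108104e-04 -1.59630622e-03 -9.99998690e-01]] 1.003402187585687
```

View pics/scene0.png

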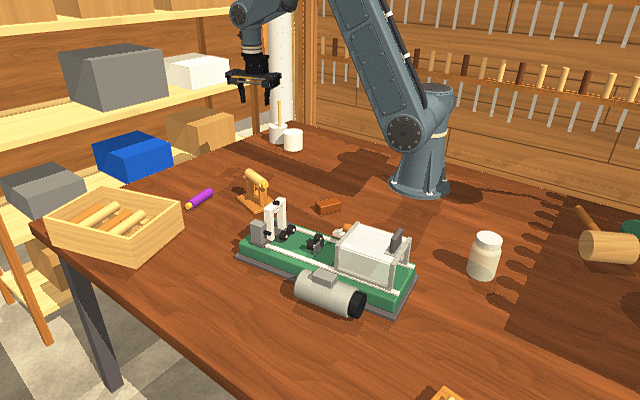

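View pics/top0.png

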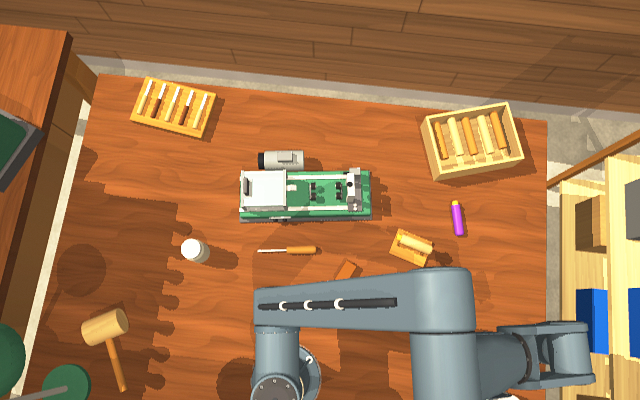

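Both pictures show the same layout. Things that could be taken for the handle:
- Pale handle on the rest: top (412,244), scene (256,180).
- Purple copy: top (458,217).
- Handles in the box: top (475,140).
- Screwdriver: top (300,250).
- Tools in the tray: top (172,105).

I choose the one on the rest and check it in a close crop.

```bash
python3 - <<'E'
from h import *
im=cv2.imread("pics/top0.png")[150:290,230:440]
cv2.imwrite("pics/topcrop.png",cv2.resize(im,None,fx=3.8,fy=3.8,interpolation=cv2.INTER_CUBIC))
E
```

```text
(no output)
```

View pics/topcrop.png

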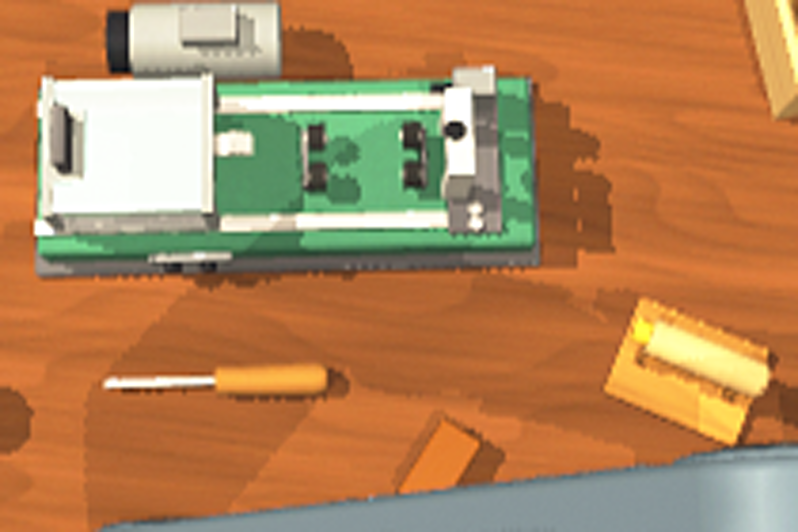

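```bash
cat >m.py <<'E'
from h import *
c=capture("top")
def q(n,u,v,z): p=onz(c,230+(u+.5)/3.8-.5,150+(v+.5)/3.8-.5,z); print(n,np.round(p,4)); return p
a=q("barrel fer end",655,341,.093);b=q("barrel far",766,377,.093);print(np.linalg.norm(a-b),(a+b)/2, np.degrees(np.arctan2(*(a-b)[:2][::-1])))
r=[q("roller",*p,.082) for p in((316,137),(316,176),(414,134),(414,175))]
A=(r[0]+r[1])/2;B=(r[2]+r[3])/2;print(np.linalg.norm(A-B),(A+B)/2,np.degrees(np.arctan2(*(A-B)[:2][::-1])))
print(np.linalg.norm(r[0]-r[1]))
for p in((535,80),(537,247),(37,250)): q("bed",*p,.05)
for p in((42,77),(212,75),(213,215),(40,225)): q("guardtop",*p,.129)
for p in((50,107),(60,105),(50,172),(62,172)): q("tab",*p,.168)
E
python3 m.py
```

```text
barrel fer end [ 0.4562 -0.3112  0.093 ]
barrel far [ 0.437  -0.4029  0.093 ]
0.09365038242284804 [ 0.44660307 -0.35703344  0.093     ] 78.20760390889582
roller [ 0.5982 -0.0164  0.082 ]
roller [ 0.5646 -0.0203  0.082 ]
roller [ 0.6101 -0.098   0.082 ]
roller [ 0.5748 -0.1017  0.082 ]
0.08227433866783367 [ 0.58693287 -0.05911468  0.082     ] 97.73584491043353
0.033746915571310335
bed [ 0.6789 -0.1974  0.05  ]
bed [ 0.532  -0.2124  0.05  ]
bed [0.4814 0.2084 0.05  ]
guardtop [0.6108 0.2102 0.129 ]
guardtop [0.6283 0.0722 0.129 ]
guardtop [0.512 0.056 0.129]
guardtop [0.488 0.193 0.129]
tab [0.5761 0.1917 0.168 ]
tab [0.5786 0.1841 0.168 ]
tab [0.5236 0.1837 0.168 ]
tab [0.5247 0.1744 0.168 ]
```

The crop confirms it: a pale barrel with its brass ferrule at crop (643,330), lying on the rest. The roller pairs are at crop (316,156) and (414,155), and the tab is at (57,140). The roller spacing comes out at 82 mm (80 given), the barrel at 94 mm (100 given) and the machine yaw at about 7°, so the measurements hold up. I'll move above the handle and look from close.

Request:
{"api": "jog_arm", "payload": {
  "delta_pos": [
    [3,3,1],
    [6,6,3],
    [9.5,9,4],
    [12.5,12,4],
    [16,15,4],
    [19,18,4],
    [22,21,4],
    [25.2,23.7,4],
    [25.2,23.7,4],
    [25.2,23.7,4]
  ],
  "turn": [7.5,15,22.5,30,37.5,45,52.5,60,60,60],
  "grip": [0,0,0,0,0,0,0,0,0,0]
}}

```text
time_s: 1.45
position: [0.447, -0.3568, 0.2624]
tcp_rot: [[0.205, 0.979, -0.001], [0.979, -0.205, -0.0], [-0.0, -0.001, -1.0]]
force: [0.4, -1.3, -0.5]
opening: 0.997
grasp_force: 0.0
```

```bash
python3 - <<'E'
from h import *
c=capture("wrist"); cv2.imwrite("pics/w1.png",c["color"])
s=read_state(); print(s["position"],s["tcp_rot"][:,1],s["time_s"],ray(c,320,200)); print(proj(c,(.4466,-.357,.09)))
c=capture("top"); cv2.imwrite("pics/top1.png",c["color"])
E
```

```text
[ 0.44669352 -0.35725245  0.2624105 ] [ 9.78629535e-01 -2.05630494e-01 -5.76719046e-04] 1.5 (array([ 0.4635176 , -0.27600045,  0.42468103]), array([-0.07967468, -0.29768893, -0.95152388]))
(np.float64(324.82430141237916), np.float64(180.14529648098255))
```

View pics/w1.png

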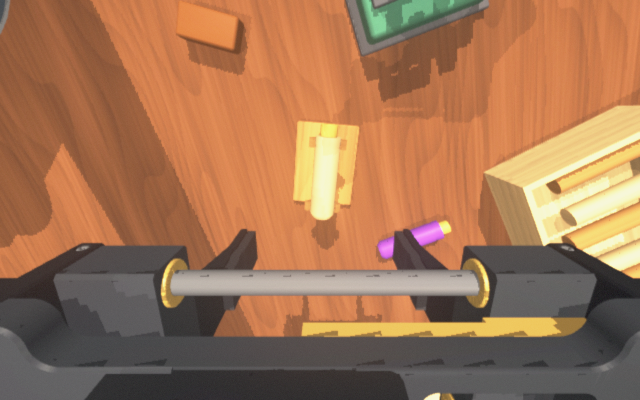

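The wrist view shows the handle on the rest, running from its ferrule at (329,130) to its far end at (322,216). I'll measure it with a mask.

```bash
python3 - <<'E'
from h import *
c=capture("wrist"); im=c["color"]; hsv=cv2.cvtColor(im,cv2.COLOR_BGR2HSV)
print(hsv[180,326],hsv[130,329],hsv[150,303],hsv[200,322],hsv[205,330])
roi=np.zeros(im.shape[:2],np.uint8); roi[110:230,285:370]=1
m=((hsv[...,1]<135)&(hsv[...,2]>150)).astype(np.uint8)*roi
n,l,st,ce=cv2.connectedComponentsWithStats(m); k=1+np.argmax(st[1:,4]); m=(l==k).astype(np.uint8); print(st[k])
ct=max(cv2.findContours(m,0,2)[0],key=cv2.contourArea); r=cv2.minAreaRect(ct); print(r)
for v in range(140,216,12):
    x=np.where(m[v])[0]; 
    if len(x): e=[onz(c,u,v,.092)for u in(x[0],x[-1]+0.)]; print(v,x[0],x[-1],np.round((e[0]+e[1])/2,4),np.linalg.norm(e[0]-e[1]))
ys=np.where(m.any(1))[0]
for v,z in((ys[0],.09),(ys[0],.105),(ys[-1],.105),(ys[-1],.09)): print(v,z,onz(c,np.mean(np.where(m[v])[0]),v,z))
E
```

```text
[ 30  45 247] [ 29 130 247] [ 24 131 247] [ 30  54 247] [ 29  72 247]
[ 295  122   47   98 3098]
((316.6883239746094, 170.31349182128906), (41.54515838623047, 95.97809600830078), 5.877392768859863)
140 304 340 [ 0.453  -0.3095  0.092 ] 0.04187318013789939
152 299 339 [ 0.4466 -0.3224  0.092 ] 0.04711546528334435
164 298 338 [ 0.4424 -0.3361  0.092 ] 0.0477199918332511
176 296 336 [ 0.4369 -0.3499  0.092 ] 0.048340399308899364
188 296 335 [ 0.4331 -0.3645  0.092 ] 0.04775247280429657
200 311 334 [ 0.4382 -0.3813  0.092 ] 0.02853671068228798
212 311 333 [ 0.4343 -0.3967  0.092 ] 0.027665099773911652
122 0.09 [ 0.44535196 -0.28727884  0.09      ]
122 0.105 [ 0.44614884 -0.28680374  0.105     ]
219 0.105 [ 0.43473991 -0.40115715  0.105     ]
219 0.09 [ 0.43340781 -0.40699685  0.09      ]
```

```bash
python3 - <<'E'
from h import *
c=capture("wrist"); im=c["color"]; hsv=cv2.cvtColor(im,cv2.COLOR_BGR2HSV)
roi=np.zeros(im.shape[:2],np.uint8); roi[110:230,285:370]=1
m=((hsv[...,1]<95)&(hsv[...,2]>150)).astype(np.uint8)*roi
n,l,st,ce=cv2.connectedComponentsWithStats(m); k=1+np.argmax(st[1:,4]); m=(l==k).astype(np.uint8); print(st[k])
P=[]
for v in range(130,222,4):
    x=np.where(m[v])[0]
    if len(x): e=[onz(c,u,v,.092)for u in(x[0]-.5,x[-1]+.5)]; p=(e[0]+e[1])/2; w=np.linalg.norm(e[0]-e[1]); print(v,x[0],x[-1],np.round(p,4),round(w,4)); 
    if len(x) and .027<w<.034: P.append(p[:2])
P=np.array(P); d=np.polyfit(P[:,1],P[:,0],1); print(d,90-np.degrees(np.arctan(d[0])))
ys=np.where(m.any(1))[0]
for v,z in((ys[0],.09),(ys[0],.105),(ys[-1],.105),(ys[-1],.09)): print(v,z,onz(c,np.mean(np.where(m[v])[0]),v,z))
print(hsv[118:145:2,328])
E
```

```text
[ 313  136   24   83 1575]
138 318 336 [ 0.4591 -0.3085  0.092 ] 0.0221
142 318 335 [ 0.4576 -0.3129  0.092 ] 0.021
146 318 335 [ 0.4566 -0.3174  0.092 ] 0.0211
150 317 335 [ 0.4551 -0.3219  0.092 ] 0.0223
154 316 336 [ 0.4542 -0.3265  0.092 ] 0.0248
158 316 336 [ 0.4532 -0.3311  0.092 ] 0.0249
162 316 335 [ 0.4516 -0.3357  0.092 ] 0.0238
166 315 335 [ 0.45   -0.3403  0.092 ] 0.0251
170 315 335 [ 0.449 -0.345  0.092] 0.0252
174 315 335 [ 0.448  -0.3498  0.092 ] 0.0253
178 315 334 [ 0.4464 -0.3545  0.092 ] 0.0242
182 314 334 [ 0.4448 -0.3593  0.092 ] 0.0255
186 314 333 [ 0.4431 -0.3641  0.092 ] 0.0244
190 314 333 [ 0.4421 -0.3691  0.092 ] 0.0245
194 314 332 [ 0.4404 -0.374   0.092 ] 0.0234
198 314 332 [ 0.4393 -0.379   0.092 ] 0.0235
202 313 332 [ 0.4377 -0.384   0.092 ] 0.0249
206 313 331 [ 0.4359 -0.389   0.092 ] 0.0237
210 313 331 [ 0.4348 -0.3942  0.092 ] 0.0238
214 314 330 [ 0.4337 -0.3994  0.092 ] 0.0214
218 324 324 [ 0.4351 -0.4052  0.092 ] 0.0013Traceback (most recent call last):
  File "<stdin>", line 11, in <module>
IndexError: too many indices for array: array is 1-dimensional, but 2 were indexed
```

```bash
python3 - <<'E'
from h import *
c=capture("wrist")
q=[onz(c,u,v,.012) for u,v in((298,121.5),(358,125.5),(352,205),(294,204))]
print(np.round(q,4),np.mean(q,0))
an=lambda d:np.degrees(np.arctan2(d[1],d[0]))
print(an(q[0]-q[3]),an(q[1]-q[2]),an(q[1]-q[0]),[np.linalg.norm(q[i]-q[i-1]) for i in range(4)])
E
```

```text
[[ 0.4227 -0.2852  0.012 ]
 [ 0.5049 -0.3082  0.012 ]
 [ 0.4752 -0.424   0.012 ]
 [ 0.3878 -0.4038  0.012 ]] [ 0.44764623 -0.3553027   0.012     ]
73.60429382761055 75.65060813607239 -15.611158188604108 [np.float64(0.12366156608139324), np.float64(0.08531201898943078), np.float64(0.11952251439228258), np.float64(0.08973348093590784)]
```

The rest measures 122 × 87 mm (120 × 90 given) with its axis at 74.5°. The handle's middle is at about (0.447, -0.355), so I need to turn -3.6° and descend to TCP z 0.071.

Request:
{"api": "jog_arm", "payload": {
  "delta_pos": [
    [0,0.2,-4],
    [0,0.2,-9],
    [0,0.2,-13],
    [0,0.2,-16],
    [0,0.2,-18],
    [0,0.2,-19.1],
    [0,0.2,-19.1],
    [0,0.2,-19.1]
  ],
  "turn": [-3.6,-3.6,-3.6,-3.6,-3.6,-3.6,-3.6,-3.6],
  "grip": [0,0,0,0,0,0,0,0]
}}

```text
time_s: 2.7
position: [0.4477, -0.3554, 0.0724]
tcp_rot: [[0.266, 0.964, 0.001], [0.964, -0.266, -0.001], [-0.001, 0.002, -1.0]]
force: [-0.0, -0.5, -0.2]
opening: 0.998
grasp_force: 0.0
```

Request:
{"api": "jog_arm", "payload": {
  "delta_pos": [
    [0,0,0],
    [0,0,0],
    [0,0,0],
    [0,0,0],
    [0,0,0],
    [0,0,0],
    [0,0,0],
    [0,0,0]
  ],
  "turn": [0,0,0,0,0,0,0,0],
  "grip": [0.3,0.5,0.6,0.75,0.9,1,1,1]
}}

```text
time_s: 3.7
position: [0.4472, -0.3546, 0.0715]
tcp_rot: [[0.266, 0.964, -0.0], [0.964, -0.266, 0.0], [0.0, -0.0, -1.0]]
force: [0.5, -0.5, 1.4]
opening: 0.335
grasp_force: 29.9
```

The grip is good: 29 mm opening at 30 N. Now I'll lift and carry it above the rollers, turning +22.5°.

Request:
{"api": "jog_arm", "payload": {
  "delta_pos": [
    [0,0,1.5],
    [0,0,5],
    [0,0,10],
    [0.5,1,14.5],
    [2,4,16],
    [4.5,9,16],
    [7,14.5,16],
    [9.5,20,16],
    [11.8,25,16],
    [13.4,28.5,16],
    [13.9,29.5,16],
    [13.9,29.5,16]
  ],
  "turn": [0,0,0,0,4,8,12,16,20,22.5,22.5,22.5],
  "grip": [1,1,1,1,1,1,1,1,1,1,1,1]
}}

```text
time_s: 5.2
position: [0.5863, -0.0595, 0.232]
tcp_rot: [[-0.125, 0.992, 0.0], [0.992, 0.125, -0.001], [-0.001, 0.0, -1.0]]
force: [0.1, -0.4, -1.0]
opening: 0.334
grasp_force: 29.9
```

```bash
python3 - <<'E'
from h import *
c=capture("wrist"); cv2.imwrite("pics/w2.png",c["color"])
s=read_state(); print(s["position"],s["tcp_rot"][:,1],s["time_s"],s["grasp_force"],s["opening"])
c=capture("scene"); cv2.imwrite("pics/s2.png",c["color"])
E
```

```text
[ 0.58600781 -0.06033146  0.23186827] [ 9.92335479e-01  1.23572831e-01 -2.28530431e-04] 5.25 29.87671642564237 0.3403433122165209
```

View pics/w2.png

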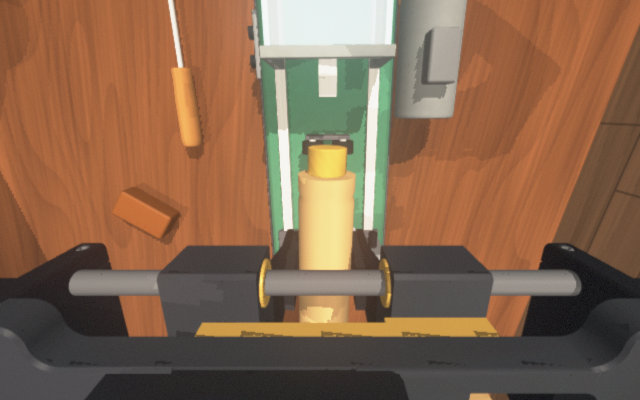

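The wrist view shows the handle straight in the grip, with its barrel end at (327,171). Below it are the tongue (327,78), the guard's front edge from (262,54) to (395,51), the rails and the near roller pair at (327,146).

```bash
python3 - <<'E'
from h import *
c=capture("wrist"); t=read_state()["position"]
an=lambda d:np.degrees(np.arctan2(d[1],d[0]))
def q(n,u,v,z): p=onz(c,u,v,z); print(n,np.round(p,4)); return p
a=q("guardL",260,54,.129);b=q("guardR",397,51,.129);print(an(b-a)+90,np.linalg.norm(b-a),(a+b)/2)
q("tongue",327.5,96,.131);q("tongue root",327,58,.131)
for z in(.055,.06):
  l=[onz(c,*p,z) for p in((281,70),(287,230))]; r=[onz(c,*p,z) for p in((374,70),(371.5,230))]
  print(an(l[0]-l[1]),an(r[0]-r[1]),[(l[i]+r[i])/2 for i in(0,1)])
l=[onz(c,*p,.05) for p in((261.5,70),(272.5,230))]; r=[onz(c,*p,.05) for p in((393,70),(385,230))]
print("bed",an(l[0]-l[1]),an(r[0]-r[1]),[(l[i]+r[i])/2 for i in(0,1)],np.linalg.norm(l[0]-r[0]))
for u in(303,327.5,352.5): q("roller",u,147,.082)
e=[q("barrel end",u,v,.251) for u,v in((300,176),(327,171),(355,176))]
q("barrel mid end top",327,171,.265); q("ferr end top",327,148,.26)
# machine-frame check of TCP
print(t, (e[1][:2]-t[:2]))
import cv2
im=c["color"]; cv2.imwrite("pics/w2c.png",cv2.resize(im[40:260,240:420],None,fx=2.7,fy=2.7,interpolation=cv2.INTER_CUBIC))
E
```

```text
guardL [0.5153 0.0588 0.129 ]
guardR [0.6305 0.0753 0.129 ]
98.16284548201656 0.11632140933748976 [0.57289719 0.06708975 0.129     ]
tongue [0.5765 0.0324 0.131 ]
tongue root [0.5723 0.0624 0.131 ]
96.72959956834464 99.05702265449229 [array([0.57340173, 0.0624685 , 0.055     ]), array([ 0.59979312, -0.12788112,  0.055     ])]
96.72959956834464 99.0570226544923 [array([0.57343224, 0.06186017, 0.06      ]), array([ 0.59943441, -0.12568223,  0.06      ])]
bed 97.4964458147966 98.06567166522629 [array([0.57308875, 0.06304198, 0.05      ]), array([ 0.59948927, -0.13016195,  0.05      ])] 0.14738200724292683
roller [ 0.5566 -0.0212  0.082 ]
roller [ 0.5833 -0.0179  0.082 ]
roller [ 0.6106 -0.0145  0.082 ]
barrel end [ 0.5668 -0.0133  0.251 ]
barrel end [ 0.5804 -0.0089  0.251 ]
barrel end [ 0.5951 -0.0098  0.251 ]
barrel mid end top [ 0.5799 -0.006   0.265 ]
ferr end top [0.5787 0.0039 0.26  ]
[ 0.58583099 -0.06103682  0.23168751] [-0.00547302  0.05208906]
```

View pics/w2c.png

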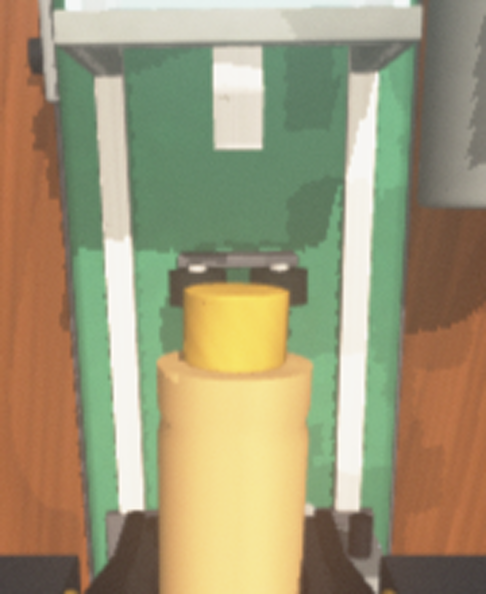

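The measured machine axis is 97.7°, and the centreline passes x = 0.589 at y = -0.058. The barrel middle coincides with the TCP, so the shift is +0.2 and +0.25 cm with a +0.6° turn. I'll descend to just above contact.

Request:
{"api": "jog_arm", "payload": {
  "delta_pos": [
    [0.2,0.25,-3],
    [0.2,0.25,-7],
    [0.2,0.25,-10.5],
    [0.2,0.25,-13],
    [0.2,0.25,-14.5],
    [0.2,0.25,-15.2],
    [0.2,0.25,-15.4],
    [0.2,0.25,-15.4]
  ],
  "turn": [0.6,0.6,0.6,0.6,0.6,0.6,0.6,0.6],
  "grip": [1,1,1,1,1,1,1,1]
}}

```text
time_s: 6.35
position: [0.5889, -0.0574, 0.0783]
tcp_rot: [[-0.134, 0.991, 0.001], [0.991, 0.134, -0.0], [-0.001, 0.001, -1.0]]
force: [0.2, -0.6, -0.1]
opening: 0.333
grasp_force: 29.9
```

Request:
{"api": "jog_arm", "payload": {
  "delta_pos": [
    [0,0,-0.1],
    [0,0,-0.15],
    [0,0,-0.2],
    [0,0,-0.2]
  ],
  "turn": [0,0,0,0],
  "grip": [1,1,1,1]
}}

```text
time_s: 6.85
position: [0.5885, -0.0572, 0.0757]
tcp_rot: [[-0.134, 0.991, 0.0], [0.991, 0.134, -0.0], [-0.0, 0.0, -1.0]]
force: [-0.3, -0.5, -0.3]
opening: 0.332
grasp_force: 29.9
```

Request:
{"api": "jog_arm", "payload": {
  "delta_pos": [
    [0,0,-0.07],
    [0,0,-0.14],
    [0,0,-0.14]
  ],
  "turn": [0,0,0],
  "grip": [1,1,1]
}}

```text
time_s: 7.22
position: [0.5889, -0.0572, 0.0749]
tcp_rot: [[-0.134, 0.991, 0.001], [0.991, 0.134, -0.0], [-0.001, 0.001, -1.0]]
force: [-0.0, 0.7, 5.6]
opening: 0.333
grasp_force: 29.9
```

Contact shows as 5.6 N upward at the expected height. I'll release it and back off upward.

Request:
{"api": "jog_arm", "payload": {
  "delta_pos": [
    [0,0,0],
    [0,0,0],
    [0,0,0],
    [0,0,0],
    [0,0,2],
    [0,0,6],
    [0,0,11],
    [0,0,15],
    [0,0,15],
    [0,0,15]
  ],
  "turn": [0,0,0,0,0,0,0,0,0,0],
  "grip": [0.6,0.5,0.4,0.4,0.4,0.4,0.4,0.4,0.4,0.4]
}}

```text
time_s: 8.48
position: [0.5876, -0.057, 0.2235]
tcp_rot: [[-0.134, 0.991, -0.001], [0.991, 0.134, 0.0], [0.001, -0.001, -1.0]]
force: [0.5, 0.1, -0.3]
opening: 0.599
grasp_force: 0.0
```

```bash
python3 - <<'E'
from h import *
c=capture("wrist"); im=c["color"]; s=read_state(); print(s["position"],s["time_s"],s["opening"])
a=im[30:270,220:440]; b=capture("scene")["color"][190:330,220:430]
cv2.imwrite("pics/w3.png",np.hstack([cv2.resize(a,None,fx=1.7,fy=1.7),cv2.resize(b,(408,272)) if 0 else cv2.copyMakeBorder(cv2.resize(b,(408,272)),0,136,0,0,0)]))
E
```

```text
[ 0.58720125 -0.0568521   0.22276685] 8.525 0.6006224808945654
```

View pics/w3.png

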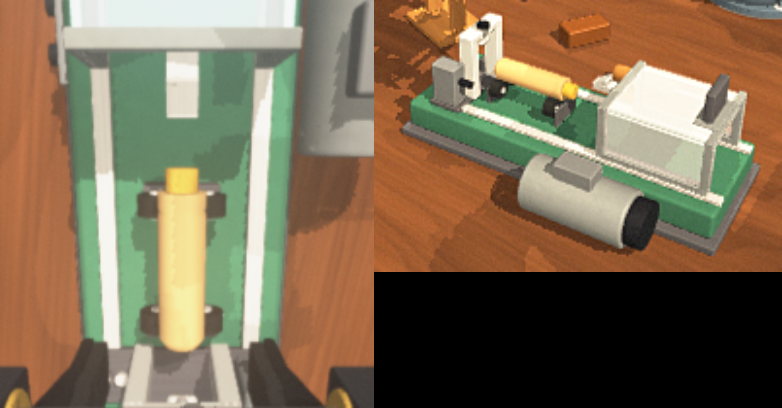

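The handle lies in the roller valley, along the machine. Its barrel end is at crop (183,193), its far end at (181,350), and the rollers are at rows 204 and 319. I'll check the centring numerically and measure the tab.

```bash
python3 - <<'E'
from h import *
c=capture("wrist")
Y=np.array([-np.sin(np.radians(7.7)),np.cos(np.radians(7.7))]);X=np.array([Y[1],-Y[0]])
def q(n,u,v,z): p=onz(c,220+u/1.7,30+v/1.7,z)[:2]; print(n,np.round(p,4),"mach x,y",np.round([p@X,p@Y],4))
q("near end",160,195,.093);q("near end",206,193,.093);q("near top rim",183,199,.108)
q("far end",181,350,.108)
for u,v in((150,205),(214,204),(150,320),(210,320)): q("roller",u,v,.08)
for u in(64,302): q("guard",u,34,.129)
q("tongue",182,117,.131)
t=capture("top"); 
def w(n,u,v,z): p=onz(t,230+u/3.8,150+v/3.8,z)[:2]; print(n,np.round([p@X,p@Y],4))
for p in((50,107),(60,105),(50,172),(62,172)): w("tab",*p,.168)
for p in((42,77),(40,225)): w("guard trail",*p,.129)
print(read_state()["position"][:2]@X,read_state()["position"][:2]@Y)
E
```

```text
near end [ 0.5692 -0.0108] mach x,y [ 0.5626 -0.0869]
near end [ 0.5965 -0.0058] mach x,y [ 0.5904 -0.0857]
near top rim [ 0.5829 -0.0094] mach x,y [ 0.5764 -0.0874]
far end [ 0.5947 -0.1034] mach x,y [ 0.5754 -0.1821]
roller [ 0.5634 -0.0194] mach x,y [ 0.5557 -0.0947]
roller [ 0.6035 -0.0133] mach x,y [ 0.5962 -0.0941]
roller [ 0.5725 -0.097 ] mach x,y [ 0.5544 -0.1729]
roller [ 0.6131 -0.0915] mach x,y [ 0.5953 -0.1728]
guard [0.5148 0.0636] mach x,y [ 0.5187 -0.006 ]
guard [0.6283 0.0789] mach x,y [ 0.6332 -0.006 ]
tongue [0.5763 0.0337] mach x,y [ 0.5756 -0.0438]
tab [0.5954 0.1117]
tab [0.5969 0.1038]
tab [0.5424 0.1108]
tab [0.5422 0.1014]
guard trail [0.6322 0.1253]
guard trail [0.5083 0.1247]
0.5744843766882155 -0.13514055264786842
```

The barrel middle is within 1 mm of the roller middle, so it is centred. Next I'll close the fingers and go behind the tab, which is at machine y of about 0.11.

Request:
{"api": "jog_arm", "payload": {
  "delta_pos": [
    [-0.5,4,0],
    [-1,8,0],
    [-1.6,12.5,0],
    [-2.3,17,0],
    [-2.9,21.5,0],
    [-3.5,26,0],
    [-3.95,29.7,0],
    [-3.95,29.7,-3],
    [-3.95,29.7,-6.5],
    [-3.95,29.7,-8.3],
    [-3.95,29.7,-8.3]
  ],
  "turn": [0,0,0,0,0,0,0,0,0,0,0],
  "grip": [1,1,1,1,1,1,1,1,1,1,1]
}}

```text
time_s: 10.05
position: [0.5471, 0.2394, 0.1386]
tcp_rot: [[-0.134, 0.991, -0.006], [0.991, 0.134, -0.001], [-0.001, -0.006, -1.0]]
force: [-0.4, 0.6, 0.4]
opening: 0.004
grasp_force: 0.0
```

```bash
python3 - <<'E'
from h import *
s=read_state(); print(s["position"],s["time_s"],s["opening"],s["force"])
a=capture("wrist")["color"]; b=capture("scene")["color"][190:330,220:430]
cv2.imwrite("pics/w4.png",np.hstack([cv2.resize(a,(400,250)),cv2.resize(b,(375,250))]))
E
```

```text
[0.54708036 0.23942283 0.13861748] 10.05 0.0035417491407272314 [-0.43396945  0.55467778  0.35005521]
```

View pics/w4.png

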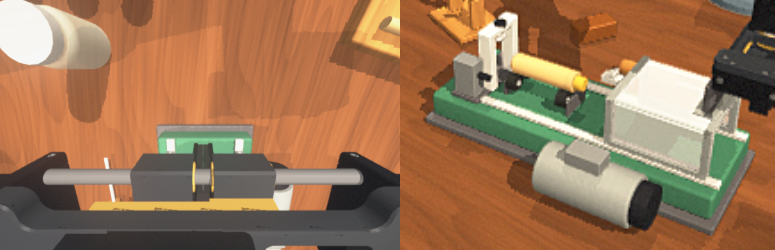

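The fingers are behind the tab, clear of the jar. I'll approach slowly until contact.

Request:
{"api": "jog_arm", "payload": {
  "delta_pos": [
    [0.1,-0.7,0],
    [0.19,-1.4,0],
    [0.25,-1.9,0],
    [0.29,-2.2,0],
    [0.33,-2.5,0],
    [0.37,-2.8,0],
    [0.42,-3.1,0],
    [0.46,-3.4,0],
    [0.5,-3.7,0],
    [0.54,-4,0],
    [0.54,-4,0]
  ],
  "turn": [0,0,0,0,0,0,0,0,0,0,0],
  "grip": [1,1,1,1,1,1,1,1,1,1,1]
}}

```text
time_s: 11.52
position: [0.5542, 0.1996, 0.1411]
tcp_rot: [[-0.134, 0.991, -0.0], [0.991, 0.134, -0.0], [-0.0, -0.0, -1.0]]
force: [0.1, 0.3, 0.1]
opening: 0.002
grasp_force: 0.0
```

Request:
{"api": "jog_arm", "payload": {
  "delta_pos": [
    [0.04,-0.3,0],
    [0.08,-0.6,0],
    [0.12,-0.9,0],
    [0.16,-1.2,0],
    [0.2,-1.5,0],
    [0.24,-1.8,0]
  ],
  "turn": [0,0,0,0,0,0],
  "grip": [1,1,1,1,1,1]
}}

```text
time_s: 12.28
position: [0.5567, 0.1816, 0.1412]
tcp_rot: [[-0.134, 0.991, 0.0], [0.991, 0.134, 0.0], [0.0, 0.0, -1.0]]
force: [-1.1, 2.1, -1.1]
opening: 0.011
grasp_force: 1.1
```

Request:
{"api": "jog_arm", "payload": {
  "delta_pos": [
    [0.05,-0.35,0],
    [0.1,-0.75,0],
    [0.16,-1.2,0],
    [0.22,-1.65,0],
    [0.28,-2.1,0],
    [0.34,-2.55,0],
    [0.41,-3,0],
    [0.47,-3.45,0],
    [0.53,-3.9,0],
    [0.59,-4.35,0],
    [0.65,-4.8,0],
    [0.7,-5.2,0]
  ],
  "turn": [0,0,0,0,0,0,0,0,0,0,0,0],
  "grip": [1,1,1,1,1,1,1,1,1,1,1,1]
}}

```text
time_s: 13.78
position: [0.5637, 0.1295, 0.1411]
tcp_rot: [[-0.134, 0.991, 0.0], [0.991, 0.134, -0.0], [-0.0, 0.0, -1.0]]
force: [0.6, 2.9, -1.6]
opening: 0.008
grasp_force: 1.1
```

```bash
python3 - <<'E'
from h import *
s=read_state(); p=s["position"]; print(p,s["time_s"],s["opening"],s["force"],p[1]*.991-p[0]*.134)
a=capture("top")["color"][150:290,230:440]; b=capture("scene")["color"][180:330,215:430]
cv2.imwrite("pics/p5.png",np.hstack([cv2.resize(a,(400,267)),cv2.resize(b,(383,267))]))
E
```

```text
[0.56374996 0.129513   0.14114214] 13.775 0.008223935298675121 [ 0.62981524  2.9390173  -1.61180261] 0.052804890680500136
```

View pics/p5.png

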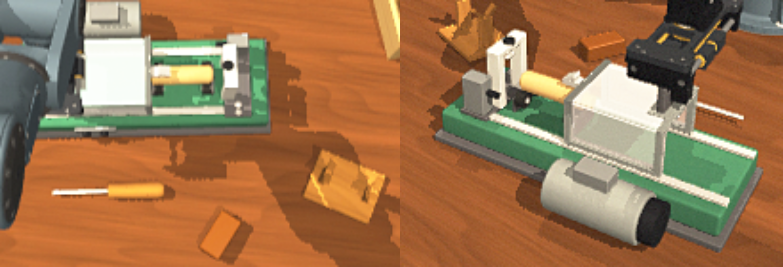

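The guard is moving smoothly, about 65 mm so far at about 3 N. I'll continue steadily for another 6.3 cm, then slow down.

Request:
{"api": "jog_arm", "payload": {
  "delta_pos": [
    [0.05,-0.35,0],
    [0.11,-0.8,0],
    [0.18,-1.35,0],
    [0.26,-1.9,0],
    [0.33,-2.45,0],
    [0.41,-3,0],
    [0.48,-3.55,0],
    [0.55,-4.1,0],
    [0.63,-4.65,0],
    [0.7,-5.2,0],
    [0.78,-5.75,0],
    [0.84,-6.2,0]
  ],
  "turn": [0,0,0,0,0,0,0,0,0,0,0,0],
  "grip": [1,1,1,1,1,1,1,1,1,1,1,1]
}}

```text
time_s: 15.38
position: [0.5719, 0.0674, 0.1411]
tcp_rot: [[-0.134, 0.991, -0.0], [0.991, 0.134, -0.0], [-0.0, -0.0, -1.0]]
force: [-2.0, 1.3, 0.5]
opening: 0.004
grasp_force: 1.1
```

```bash
python3 - <<'E'
from h import *
s=read_state(); p=s["position"]; print(p,s["time_s"],s["opening"],s["force"],p[1]*.991-p[0]*.134)
a=capture("top")["color"][160:220,270:380]; b=capture("scene")["color"][190:300,215:380]
cv2.imwrite("pics/p6.png",np.hstack([cv2.resize(a,(400,218)),cv2.resize(b,(327,218))]))
E
```

```text
[0.57191709 0.06741154 0.1411344 ] 15.375 0.0036887889731108767 [-1.95227644  1.31767972  0.50474946] -0.009832057184022858
```

View pics/p6.png

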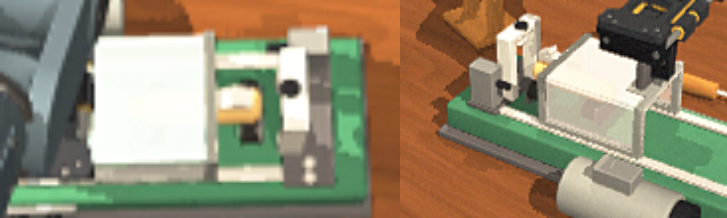

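The guard's front edge is at crop (214,105) and the pawl button at (292,88), so the tongue tip is about 30 mm short of the pawl. I'll go slowly from here and track the button numerically in the scene picture.

```bash
cat > b.py <<'E'
from h import *
im=capture("scene")["color"]; g=cv2.cvtColor(im,cv2.COLOR_BGR2GRAY).astype(float)[188:212,276:296]
w=np.clip(90-g,0,None); ys,xs=np.mgrid[188:212,276:296]
s=read_state(); p=s["position"]; print("button",(w*xs).sum()/w.sum(),(w*ys).sum()/w.sum(),w.sum()); print("y'",p[1]*.991-p[0]*.134,"push",s["force"][1]*.991-s["force"][0]*.134,s["time_s"])
E
python3 b.py; python3 -c "
import cv2;g=cv2.cvtColor(cv2.imread('pics/scene0.png'),6);print(g[188:212,276:296:1])"|head -30
```

```text
button 277.10299003322257 200.1328903654485 903.0
y' -0.010290655985378622 push 0.9943727539364057 15.525
[[118 115 115 113 111 110 104 107 107 111 113 113 118 115 115 113 119 121
  120 118]
 [110 113 110 117 114 113 110 105 107 110 109 112 117 113 116 114 115 113
  117 113]
 [117 110 111 120 111 117 115 112 111 111 109 111 108 111 116 115 117 115
  114 117]
 [117 115 114 118 114 112 113 115 114 107 106 110 106 109 106 112 114 117
  109 109]
 [ 92  89  94 111 115 114 113 116 113 115 113 110 112 110 111 111 109 114
  113 112]
 [ 93  97  91  91  92 117 114 110 110 116 113 108 110 107 111 108 109 109
  104 114]
 [ 99  92  97  93  89  91 108 113 113 111 112 111 109 112 111 113 108 109
  109 106]
 [102 101  92  87  85  87  87 107 107 109 113 113 119 112 115 108 108 106
  106 109]
 [ 92  86 110 139 118 105  97 102 101 105 108 109 110 114 112 113 112 112
  108 109]
 [ 90 168 213 255 239 210 179 158 133 109 105 110 108 110 109 109 114 113
  109 113]
 [164 255 253 251 253 254 254 255 250 200 101 110 109 110 113 108 108 107
  112 109]
 [255 254 253 252 249 247 248 254 255 255  96 112 115 109 115 111 112 110
  103 114]
 [151 150 222 253 251 246 249 255 246 255  95 114 117 112 118 113 112 111
  108 111]
 [ 20  19  23 166 254 253 254 238 233 241  76 110 113 120 116 118 114 113
  114 112]
 [ 43  33  29 126 255 255 231 243 230 246  75  92 114 121 118 115 112 116
  111 116]
```

Request:
{"api": "jog_arm", "payload": {
  "delta_pos": [
    [0.03,-0.2,0],
    [0.07,-0.5,0],
    [0.11,-0.8,0],
    [0.15,-1.1,0],
    [0.19,-1.4,0]
  ],
  "turn": [0,0,0,0,0],
  "grip": [1,1,1,1,1]
}}

```text
time_s: 16.15
position: [0.5742, 0.0537, 0.1412]
tcp_rot: [[-0.134, 0.991, 0.001], [0.991, 0.134, 0.0], [-0.0, 0.001, -1.0]]
force: [0.9, 3.1, -0.8]
opening: 0.004
grasp_force: 1.1
```

```bash
sed -i 's/\[188:212,276:296\]/[186:210,264:280]/g; s/np.clip(90-g/np.clip(60-g/; s/mgrid\[186:210,264:280\]/mgrid[186:210,264:280]/' b.py; sed -i 's/mgrid\[188:212,276:296\]/mgrid[186:210,264:280]/' b.py; python3 b.py; sed 's/im=capture("scene")\["color"\]/im=cv2.imread("pics\/scene0.png")/' b.py | python3 -
```

```text
button 275.63973063973066 202.14141414141415 594.0
y' -0.02421403121534977 push 1.2900354623892716 16.2
button 275.63305785123964 202.19173553719008 605.0
y' -0.02421403121534977 push 1.2900354623892716 16.2
```

Request:
{"api": "jog_arm", "payload": {
  "delta_pos": [
    [0.03,-0.2,0],
    [0.06,-0.45,0],
    [0.1,-0.7,0],
    [0.13,-0.95,0]
  ],
  "turn": [0,0,0,0],
  "grip": [1,1,1,1]
}}

```text
time_s: 16.7
position: [0.5754, 0.0442, 0.1412]
tcp_rot: [[-0.134, 0.991, 0.0], [0.991, 0.134, 0.0], [-0.0, 0.0, -1.0]]
force: [0.7, 2.8, -0.3]
opening: 0.003
grasp_force: 1.1
```

```bash
python3 b.py
```

```text
button 275.50576606260296 202.19110378912686 607.0
y' -0.0336788682139135 push 1.5132502530705707 16.75
```

Request:
{"api": "jog_arm", "payload": {
  "delta_pos": [
    [0.03,-0.2,0],
    [0.05,-0.4,0],
    [0.08,-0.6,0],
    [0.11,-0.8,0]
  ],
  "turn": [0,0,0,0],
  "grip": [1,1,1,1]
}}

```text
time_s: 17.25
position: [0.5763, 0.0364, 0.1412]
tcp_rot: [[-0.134, 0.991, -0.0], [0.991, 0.134, 0.0], [0.0, -0.0, -1.0]]
force: [0.7, 6.1, 0.7]
opening: 0.004
grasp_force: 2.8
```

```bash
python3 b.py
```

```text
button 275.4873949579832 202.18655462184873 595.0
y' -0.041159263804424216 push 4.524475957707585 17.3
```

The force is starting to rise as the tongue meets the pawl. I'll go in 3–5 mm steps now.

Request:
{"api": "jog_arm", "payload": {
  "delta_pos": [
    [0.02,-0.15,0],
    [0.04,-0.3,0],
    [0.05,-0.4,0]
  ],
  "turn": [0,0,0],
  "grip": [1,1,1]
}}

```text
time_s: 17.68
position: [0.5764, 0.0353, 0.1412]
tcp_rot: [[-0.133, 0.991, -0.0], [0.991, 0.133, 0.005], [0.005, 0.0, -1.0]]
force: [0.5, 10.4, 2.5]
opening: 0.006
grasp_force: 5.3
```

```bash
python3 b.py
```

```text
button 275.29473684210524 202.11052631578949 570.0
y' -0.042435745840052844 push 9.785510875350042 17.725
```

Request:
{"api": "jog_arm", "payload": {
  "delta_pos": [
    [0.02,-0.15,0],
    [0.04,-0.3,0],
    [0.05,-0.4,0]
  ],
  "turn": [0,0,0],
  "grip": [1,1,1]
}}

```text
time_s: 18.1
position: [0.5769, 0.0318, 0.1412]
tcp_rot: [[-0.133, 0.991, -0.0], [0.991, 0.133, 0.006], [0.006, 0.0, -1.0]]
force: [1.8, 13.0, 2.5]
opening: 0.002
grasp_force: 6.0
```

```bash
python3 b.py
```

```text
button 275.4246376811594 201.6391304347826 690.0
y' -0.04604807957232203 push 12.049719399632513 18.15
```

Request:
{"api": "jog_arm", "payload": {
  "delta_pos": [
    [0.02,-0.15,0],
    [0.04,-0.3,0],
    [0.04,-0.3,0]
  ],
  "turn": [0,0,0],
  "grip": [1,1,1]
}}

```text
time_s: 18.52
position: [0.5773, 0.0286, 0.1412]
tcp_rot: [[-0.133, 0.991, -0.0], [0.991, 0.133, 0.006], [0.006, 0.0, -1.0]]
force: [1.7, 12.1, 2.0]
opening: 0.004
grasp_force: 5.7
```

```bash
python3 b.py
```

```text
button 275.2804314329738 200.77657935285055 649.0
y' -0.04899501404632865 push 11.37653361359971 18.575
```

Request:
{"api": "jog_arm", "payload": {
  "delta_pos": [
    [0.02,-0.15,0],
    [0.04,-0.3,0],
    [0.04,-0.3,0]
  ],
  "turn": [0,0,0],
  "grip": [1,1,1]
}}

```text
time_s: 18.95
position: [0.5777, 0.026, 0.1412]
tcp_rot: [[-0.133, 0.991, -0.001], [0.991, 0.133, 0.006], [0.006, 0.0, -1.0]]
force: [1.3, 12.7, 2.2]
opening: 0.006
grasp_force: 6.2
```

```bash
python3 b.py
```

```text
button 275.3135048231511 200.50964630225081 622.0
y' -0.051674005015065874 push 12.1200571500512 19.0
```

Request:
{"api": "jog_arm", "payload": {
  "delta_pos": [
    [0.01,-0.1,0],
    [0.03,-0.2,0],
    [0.03,-0.25,0]
  ],
  "turn": [0,0,0],
  "grip": [1,1,1]
}}

```text
time_s: 19.38
position: [0.5779, 0.024, 0.1413]
tcp_rot: [[-0.133, 0.991, -0.0], [0.991, 0.133, 0.007], [0.007, 0.0, -1.0]]
force: [0.5, 14.1, 1.9]
opening: 0.006
grasp_force: 7.2
```

```bash
python3 b.py
```

```text
button 275.25045045045044 200.0144144144144 555.0
y' -0.05366330733785264 push 13.50192586239025 19.425
```

Request:
{"api": "jog_arm", "payload": {
  "delta_pos": [
    [0.01,-0.1,0],
    [0.03,-0.2,0],
    [0.03,-0.2,0]
  ],
  "turn": [0,0,0],
  "grip": [1,1,1]
}}

```text
time_s: 19.8
position: [0.5787, 0.018, 0.1412]
tcp_rot: [[-0.135, 0.991, -0.0], [0.991, 0.135, -0.0], [-0.0, -0.0, -1.0]]
force: [0.7, 2.4, 0.5]
opening: 0.003
grasp_force: 0.8
```

```bash
python3 b.py
```

```text
button 275.40634441087616 200.4274924471299 662.0
y' -0.06000599241099497 push 2.052347650225532 19.85
```

The crest has passed and the force dropped to 2 N, with the pawl still up. I'll go in 1 mm steps to the click.

Request:
{"api": "jog_arm", "payload": {
  "delta_pos": [
    [0.01,-0.1,0],
    [0.01,-0.1,0]
  ],
  "turn": [0,0],
  "grip": [1,1]
}}

```text
time_s: 20.1
position: [0.5786, 0.0162, 0.1411]
tcp_rot: [[-0.134, 0.991, -0.001], [0.991, 0.134, -0.001], [-0.001, -0.001, -1.0]]
force: [-0.5, 1.3, 0.2]
opening: 0.007
grasp_force: 0.4
```

```bash
python3 b.py
```

```text
button 275.482332155477 202.20671378091873 566.0
y' -0.061458732710793676 push -0.16929529045755368 20.15
```

Request:
{"api": "jog_arm", "payload": {
  "delta_pos": [
    [0.01,-0.1,0],
    [0.01,-0.1,0]
  ],
  "turn": [0,0],
  "grip": [1,1]
}}

```text
time_s: 20.4
position: [0.5786, 0.0162, 0.1411]
tcp_rot: [[-0.134, 0.991, -0.001], [0.991, 0.134, 0.001], [0.001, -0.001, -1.0]]
force: [-0.1, 4.1, 1.2]
opening: 0.008
grasp_force: 1.8
```

```bash
python3 b.py
```

```text
button 275.4730215827338 202.21762589928056 556.0
y' -0.06150389992069122 push 4.248398030210418 20.45
```

The button is back down at row 202.2, so the pawl has clicked, and the guard held with zero push. I'll let go, back off and lift clear.

Request:
{"api": "jog_arm", "payload": {
  "delta_pos": [
    [-0.04,0.3,0],
    [-0.13,1,0],
    [-0.3,2.2,0],
    [-0.54,4,0],
    [-0.67,5,2],
    [-0.67,5,6],
    [-0.67,5,11],
    [-0.67,5,16],
    [-0.67,5,18],
    [-0.67,5,18]
  ],
  "turn": [0,0,0,0,0,0,0,0,0,0],
  "grip": [1,1,1,1,1,1,1,1,1,1]
}}

```text
time_s: 21.7
position: [0.5729, 0.0669, 0.3231]
tcp_rot: [[-0.135, 0.991, 0.004], [0.991, 0.135, -0.0], [-0.001, 0.004, -1.0]]
force: [0.7, 0.6, -0.3]
opening: 0.009
grasp_force: 0.0
```

```bash
python3 b.py; python3 - <<'E'
from h import *
c=capture("wrist"); im=c["color"]
# guard tab edges: expected back-face mid from final TCP y' -.0615
Y=np.array([-.134,.991]);X=np.array([.991,.134])
t=capture("top"); g=cv2.cvtColor(t["color"],6).astype(int)
for yp in (-.06,-.19,-.20,-.21,-.22): print(yp,np.round(proj(t,[*(X*.60+Y*yp),.129]),1))
u0,v0=proj(t,[*(X*.60+Y*-.2),.129]); v=int(round(v0)); row=g[v,300:372]; print(v,row)
for u in range(335,356): print(u,np.round(onz(t,u,v,.129)[:2]@Y,4),end=' ')
E
```

```text
button 275.56064690026955 202.13477088948787 742.0
y' -0.01048241371833103 push 0.5554570325633633 21.75
-0.06 [300.7 179.1]
-0.19 [342.6 178.2]
-0.2 [345.9 178.2]
-0.21 [349.1 178.1]
-0.22 [352.3 178.1]
178 [215 238 238 218 224 154 152 144  98 228 233 248 222 253 252 252 252 252
 251 251 251 251 251 251 250 252 252 252 252 252 252 252 252 252 252 252
 252 252 252 252 252 253 242 232 233 247 116 210 245 243 242 243 244 253
 125  84  90  87  90  90 111 116 115 113 115 114 114 113 105  82  80  91]
335 -0.1663 336 -0.1694 337 -0.1725 338 -0.1756 339 -0.1787 340 -0.1818 341 -0.1849 342 -0.188 343 -0.1912 344 -0.1943 345 -0.1974 346 -0.2005 347 -0.2036 348 -0.2067 349 -0.2098 350 -0.2129 351 -0.216 352 -0.2191 353 -0.2222 354 -0.2253 355 -0.2284
```

The front edge is at machine y -0.199. That is about 0.19 of travel, and it agrees with the finger position at the click. The pawl is down, the guard did not spring back and the arm is clear, so I'll hand in.

```bash
python3 -c "
from rig import *
print(hand_in())"
```

```text
the job is handed in; nothing more can be done
None
```

I handed the job in at about 22 s: the handle lies within about 1 mm of centre on the rollers, and the guard is latched over it and released. The highest push I read was about 14 N. I don't have the judge's result, and I kept the arm clear of the jar, screwdriver and wax but did not measure them again at the end.

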